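# Hold the check filter in the lamp test bench

### The job

Pull the dark slide out of the slot in the lamp test bench's hood, hang it by its hook on the bar of the filter stand and let it go. Then take the narrower filter from the stand, pass it foot first through the slot, press it down against the spring until its shoulders sit on the hood, and finish while still gripping and holding it there (let go, and the spring lifts it out of the beam). Leave the wide filter in the stand and do not knock the other things on the worktop.

Things in the scene. Friction and masses are not known exactly. Their poses are not given: they have to be found in the camera images.
- test_bench: fixed lamp test bench: base plate 100 x 276 mm with, along its y axis, white detector box (-y), grey filter hood (middle), glass lamp (+y). Origin on the worktop under the middle of the hood; z up, y along the beam, -x side towards the robot (within 0.25 rad). Hood 90 mm in x, 68 mm in y, flat top 110 mm above the worktop, the highest part of the bench
- slot (a point): centre of the slot in the hood's top, on the upper face, 110 mm above the worktop; axes as test_bench. The slot goes through a 10 mm thick plate into a hollow chamber; it is 46 mm long (along x) and 8 mm wide (along y), 2 mm more than the blades each way, with a 2 mm bevel round its mouth
- lifter (a joint): sprung lifter in the hood under the slot, m pressed down: 0 up (its flat top 50 mm below the hood's top), 0.008 when a filter's shoulders sit on the hood, 0.012 its stop. Spring 3 N at 0, 5 N at 0.008. A steel pin in the slit of the hood's front shows it. The dark slide does not reach it
- dark_slide: loose steel blanking blade, about 0.11 kg, in the slot at the start, shoulders on the hood, its x along the bench's +y. Origin: middle of the shoulders' underside, in the blade's mid-plane; z up, x normal to the blade, y along its width. Blade 6 mm thick, 44 wide, 44 down from the origin; shoulders 62 wide, 6 thick, 8 tall; above them a hook (see point hook)
- hook (a point): middle of the underside of the hook's crown (dark_slide x = 12, z = 50 mm), where the bar comes to lie; axes as dark_slide. The hook is an inverted U of 4 mm sheet, 36 mm wide in y: neck above the blade (dark_slide x -2 to 2), crown z 50 to 54, lip x 22 to 26 reaching down to z = 24; 20 mm inside, 28 mm outside, open below between blade and lip. Grip it across the outside
- stand: fixed filter stand: light grey base plate 116 x 190 mm. Origin on the worktop under its centre; z up, y along its bar, within 0.25 rad of the world axes. Grey block 34 x 176 mm along y at x = -38 mm, top 42 mm above the worktop, with two pockets at y = -42 and +42 mm, 28 mm deep, in which the filters stand upright
- bar (a point): middle of the round horizontal steel bar (10 mm diameter) of the stand, on its axis, 125 mm above the worktop at stand x = +38 mm; axes as stand. The bar runs along y, free over 150 mm between two posts at y = -84 and +84 mm. A fixed monitor, 0.36 m tall, stands behind, its near corner at world x = 0.53, y = -0.08, and a computer tower behind the stand's right end: stay in front of both
- narrow_filter: loose framed glass filter, about 0.06 kg, the narrower one, upright in one of the stand's pockets. Origin: middle of its foot's underside; z up, x normal to the pane, y along its width. Blade 6 mm thick, 44 wide, 58 tall; shoulders 60 wide, 10 thick, z = 58 to 66 mm; black grip 26 wide, 12 thick, z = 65 to 105 mm. Fits the slot either way round
- wide_filter: loose framed glass filter of the same build, 64 mm wide blade, 80 mm shoulders and 42 mm wide grip, in the other pocket of the stand (which pocket varies); too wide for the slot; leave it there
- lamp_loose: bystander: spare lamp lying on a dark foam block, 50 x 142 x 55 mm, on the worktop between bench and stand; origin under its centre
- beaker: bystander: clear plastic beaker, 66 x 70 x 85 mm, behind the bench; origin under its centre
- lamp_carton_1: bystander: upright carton, 46 x 46 x 158 mm, behind the stand; origin under its centre
Not all that is in view belongs to the job. Leave any blue look-alike of the narrow_filter alone.

How it is judged:
On the way, in this order (a step that is already met when the one before it is completed fails the run):
1. the dark slide hangs by its hook on the stand's bar, let go (x of hook in the frame of bar between -0.015 and 0.015 m and y of hook in the frame of bar between -0.08 and 0.08 m and z of hook in the frame of bar between -0.005 and 0.012 m and contact force between dark_slide and stand above 0.3 N and contact force between dark_slide and the arm below 0.05 N and contact force between dark_slide and the fingers below 0.05 N), for 0.2 s.
2. the narrow filter's foot has passed through the slot while gripped (z of narrow_filter in the frame of slot below -0.015 m and horizontal distance between narrow_filter and slot below 0.006 m and contact force between narrow_filter and the fingers above 1 N), for 0.05 s.
At the end, for the whole second after the job is handed in: Narrow filter upright in the slot, within 3 mm of fully home (lifter past 5 of 8 mm), still gripped (over 1 N); dark slide hanging by its hook on the bar (crown within 15 mm of it), untouched; wide filter moved under 20 mm (value of joint lifter above 0.005 m and z of narrow_filter in the frame of slot below -0.055 m and horizontal distance between narrow_filter and slot below 0.006 m and angle between narrow_filter's own z axis and vertical below 0.12 rad and contact force between narrow_filter and the fingers above 1 N and x of hook in the frame of bar between -0.015 and 0.015 m and y of hook in the frame of bar between -0.08 and 0.08 m and z of hook in the frame of bar between -0.005 and 0.012 m and contact force between dark_slide and stand above 0.3 N and contact force between dark_slide and the fingers below 0.05 N and distance of wide_filter from where it was at the start of the episode below 0.02 m); the arm keeps its last pose, push and grip.
It fails at once if the wide filter is pulled out or knocked over (distance of wide_filter from where it was at the start of the episode above 0.02 m or angle between wide_filter's own z axis and vertical above 0.25 rad).
It fails at once if a filter or the dark slide is dropped on the worktop (height (world z) of hook below 0.08 m or angle between narrow_filter's own z axis and vertical above 0.8 rad).
It fails at once if the spare lamp, the beaker or the carton is pushed aside or toppled (distance of any of lamp_loose, beaker, lamp_carton_1 from where it was at the start of the episode above 0.03 m).
It also fails if it takes over 72 s, if anything falls off the work surface, if the arm or the gripper's body presses on something with over 40 N, if the wrist force passes 120 N, or if a joint passes its speed limit or range.

### The arm

A 6-joint arm with a two-finger parallel gripper is mounted at the origin on a cart in front of the work surface, level with it; the furniture and walls round the work are solid. World frame = base frame: x ahead of the robot, y to its left, z up, the work surface at z = 0. Lengths are in m, angles in rad, forces in N, time in s.
With the tool pointing down it reaches from about 0.275 to 0.725 m from the base axis. Payload 15.9 kg.
Tool frame: the origin (TCP) lies between the finger pads; the fingertips stand 8 mm ahead of it and the grasp point (between the pads) lies 11 mm behind it; z points along the fingers, y is the line along which they close (so a half turn about z gives the same grasp; the last joint's range is limited). The gripper opens to 85 mm and grips with 20 to 120 N. Pads are 22 mm wide; open, the fingers measure 114 mm over their backs; the gripper's body (76 mm by 85 mm) begins 54 mm behind the grasp point. The pads swing forward as they close: fully open they stand 13 mm farther back than shut.
Start: joints at [1.321, 0.213, -0.034, 1.323, 0, 1.571], TCP at [0.124, 0.484, 0.239] pointing down, gripper open.
Joint ranges: [-2.98, 2.98], [-0.74, 1.72], [-1.14, 1.35], [-2.1, 2.04], [-1.57, 1.44], [-3.14, 3.14]. Speed limits (rad/s): [1.89, 1.89, 2.39, 2.57, 3.14, 3.14].

### API

Orientations are given as a 3x3 rotation matrix whose columns are the frame's x, y, z axes.
In Python, from plant import ctrl, viewer, workorder gives the robot as it stands. The module is installed in compiled form; this text tells all that it offers.
- The arm moves only by the tool servo_tool, never from a script. Its argument "increments" is one flat list of numbers, 7 for each row, row after row: the shift along the world's x, y, z in cm, then the turn, a rotation vector about the world's x, y, z in degrees, then the gripper command: -1 is shut, 1 is fully open, values between are in proportion. In form: [tx, ty, tz, wx, wy, wz, gripper, tx, ty, tz, wx, wy, wz, gripper, ...]. A call has 1 to 12 rows; each row is the pose to reach, as a shift and turn from the pose commanded when the call began; what a row does not reach only later rows make up. A row lasts 1/8 s, in which the tool goes at most 62.5 mm and 10.7 degrees, less where a joint would pass 70% of its speed; a pose out of reach is approached as far as the arm can. A call with a gripper value outside its range is refused whole. The fingers move at their own pace and stop on an object; "newtons" is the grip in N (left out, the last holds). Time passes only in rows, so rows that repeat a pose let the fingers close. It gives the time, the measured TCP pose, the force, the opening and the grip force at its end, in the units of the state.
- ctrl.get_obs(): the state, without advancing time (a new reading comes with each control period).
- viewer.read_camera(name): name is "side" or "top" or "wrist"; returns (picture, depth): 400x640x3 uint8, red, green, blue; 400x640 float32, m along the optical axis (not along the pixel's ray), 0 where there is no reading.
- viewer.calibration(name): a dict with "K" (3x3 intrinsics, pixels), "T" (4x4, takes a point from camera to world coordinates); the wrist camera has in their place "tool_from_camera" (4x4, takes a point from camera to tool coordinates, whose origin is the TCP and whose axes are the flange's). Camera axes: x right, y down, z forward; pixel columns grow to the right and rows downward; lengths in m; the calibration is good to about 2 mm. A picture is of the moment at which its call begins: read the wrist's pose just before it. calibration takes no time and is no camera call.
- workorder.sign_off(): hands the job in; it is judged then, once.
The state is a dict: "t": time; "qpos": joint angles; "joint_velocities": joint speeds; "joint_efforts": joint torques, N m; "eef_pos": TCP position; "eef_rot": TCP orientation; "force": force on the tool from outside, world axes, zero at the start; "torque": the same for the moment, N m; "opening": opening from 0.0 (shut) to 1.0 (fully open); "gripper_force": force on a finger pad.
Only numpy, scipy, OpenCV 4.12 (cv2) and the standard library are available. Lean on these libraries where they do the work, as an engineer would, in place of code of your own. Each camera call takes 0.05 s, during which the arm holds its last target. There are 200 camera calls.

## Working session

There is one attempt and no reset: what is moved stays moved. The work goes in short steps, Python scripts to look and compute and a tool call to move; the robot and the scene stay as the last step left them, time stands still between calls to the robot, and variables do not carry over. Pictures are saved under pics/ and viewed, at most 10 in all, crops included, and the job is handed in when it is done.

Besides the shell and the picture viewer there is one more tool, called after "Call:" as name(argument=value, ...) on one line, values as JSON. servo_tool: Moves the arm, as the interface text tells. Its arguments: {"type":"object","properties":{"increments":{"type":"array"},"newtons":{"type":"number"}},"required":["increments"]}

```bash
mkdir -p pics
cat > h.py <<'E'
import numpy as np, cv2
from plant import ctrl, viewer, workorder
def grab(n):
    o=ctrl.get_obs(); im,d=viewer.read_camera(n); c=viewer.calibration(n); K=np.array(c["K"])
    if n=="wrist":
        W=np.eye(4); W[:3,:3]=np.array(o["eef_rot"]).reshape(3,3); W[:3,3]=o["eef_pos"]; T=W@np.array(c["tool_from_camera"])
    else: T=np.array(c["T"])
    return im,d,K,T
def cloud(d,K,T):
    v,u=np.mgrid[:d.shape[0],:d.shape[1]]
    p=np.stack([(u-K[0,2])/K[0,0]*d,(v-K[1,2])/K[1,1]*d,d],-1)
    P=p@T[:3,:3].T+T[:3,3]; P[d<=0]=np.nan; return P
def save(n,im): cv2.imwrite("pics/"+n+".png",cv2.cvtColor(im,cv2.COLOR_RGB2BGR))
E
python3 - <<'E'
from h import *
o=ctrl.get_obs(); print({k:np.round(v,3).tolist() for k,v in o.items()})
ims=[]
for n in("top","side"):
    im,d,K,T=grab(n); np.savez(n+".npz",im=im,d=d,K=K,T=T); save(n+"0",im); print(n,np.round(K,1).tolist(),np.round(T,3).tolist())
E
```

```text
{'t': 0.0, 'qpos': [1.321, 0.213, -0.035, 1.324, 0.0, 1.571], 'joint_velocities': [-0.001, 0.0, -0.002, 0.003, -0.001, 0.001], 'joint_efforts': [0.002, -68.616, 48.712, 0.017, 0.0, -0.0], 'eef_pos': [0.124, 0.484, 0.239], 'eef_rot': [[-0.969, 0.247, -0.0], [0.247, 0.969, -0.001], [0.0, -0.001, -1.0]], 'force': [0.024, 0.582, 0.488], 'torque': [0.03, 0.001, 0.01], 'gripper_force': 0.0, 'opening': 1.0}
top [[430.4, 0.0, 323.6], [0.0, 430.4, 200.9], [0.0, 0.0, 1.0]] [[-0.026, -0.989, 0.146, 0.412], [-1.0, 0.025, -0.013, 0.033], [0.009, -0.146, -0.989, 1.07], [0.0, 0.0, 0.0, 1.0]]
side [[406.7, 0.0, 318.7], [0.0, 406.7, 198.4], [0.0, 0.0, 1.0]] [[0.693, -0.304, 0.653, -0.172], [-0.72, -0.265, 0.641, -0.695], [-0.022, -0.915, -0.403, 0.567], [0.0, 0.0, 0.0, 1.0]]
```

View pics/top0.png

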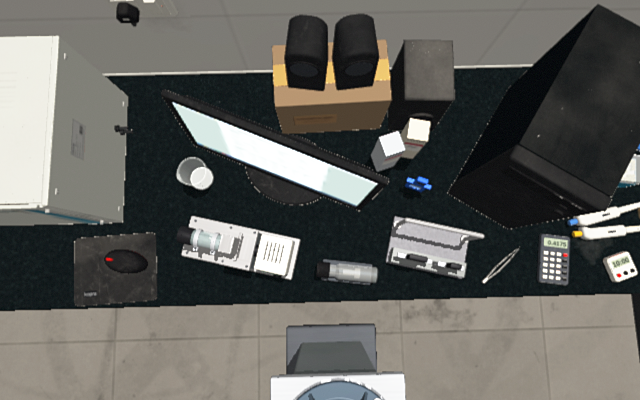

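View pics/side0.png

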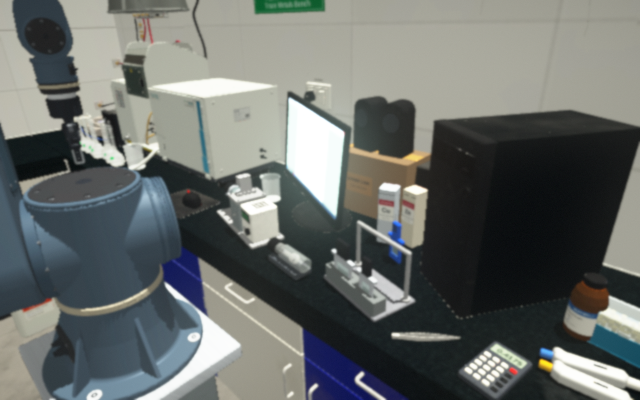

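The top view shows the bench at (240,247) with lamp left and detector right, and the stand at (435,247). The spare lamp is at (347,271) and the blue look-alike at (418,184). Next I'll measure these.

Run:
```python
from h import *
z=np.load("top.npz"); im,d=z["im"],z["d"]; P=cloud(d,z["K"],z["T"])
def rect(m,n):
    pts=P[m][:,:2].astype(np.float32)*1000
    if len(pts)<5: print(n,"few");return
    c,s,a=cv2.minAreaRect(pts); print(n,len(pts),np.round(c,1),np.round(s,1),round(a,1),"med z",np.round(np.median(P[m][:,2]),4), "mean",np.round(pts.mean(0),1))
v,u=np.mgrid[:400,:640]; Z=P[...,2]
B=(u>175)&(u<302)&(v>205)&(v<285); S=(u>382)&(u<490)&(v>208)&(v<282)
rect(B&(Z>.004),"bench all"); rect(B&(Z>.1)&(Z<.118),"hoodtop"); rect(B&(Z>.118),"slide")
rect(B&(Z>.155),"crown")
rect(S&(Z>.003)&(Z<.02),"stand base"); rect(S&(Z>.034)&(Z<.05),"block"); rect(S&(Z>.085),"bar+posts")
rect(S&(Z>.055)&(Z<.085)&(v>245),"filters")
print("heights bench", np.histogram(Z[B],bins=np.arange(-.005,.19,.01)))
print("heights stand", np.histogram(Z[S],bins=np.arange(-.005,.19,.01))[0])
a=cv2.resize(im[200:290,170:310],None,fx=5,fy=5,interpolation=2)[:, :700]; b=cv2.resize(im[205:285,380:490],None,fx=6,fy=6,interpolation=2)
b=cv2.resize(b,(700,int(b.shape[0]*700/b.shape[1])))
out=np.vstack([a,b]); out=cv2.resize(out,None,fx=.6,fy=.6) if out.shape[0]>1000 else cv2.resize(out,(int(700*598/out.shape[0]),598)); save("crop1",out); print(out.shape)
```

```text
bench all 4867 [465.7 231.9] [307.5 191.1] 88.8 med z 0.1018 mean [458.2 217.6]
hoodtop 2327 [460.4 227.2] [257.   89.9] 76.2 med z 0.1057 mean [449.1 182.4]
slide 345 [459.4 227.2] [33.8 56.3] 75.9 med z 0.1613 mean [459.3 224.1]
crown 239 [460.7 229.4] [28.8 35.8] 76.0 med z 0.1625 mean [460.4 228.7]
stand base 2827 [ 453.  -256.2] [267.  177.6] 88.5 med z 0.0082 mean [ 458.2 -243.8]
block 758 [ 472.7 -257.2] [213.7 167.5] 76.3 med z 0.0425 mean [ 415.4 -226. ]
bar+posts 622 [ 448.4 -231.8] [176.9  87.7] 76.3 med z 0.1275 mean [ 459.6 -230.4]
filters 119 [ 413.  -218.8] [153.8  10.8] 76.0 med z 0.0806 mean [ 414.7 -211.1]
heights bench (array([5074, 1188,   82,   14,   30,   44,   29,   27,   67,  266, 1393,
       1282,   64,   23,   24,   24,  222,   17,    0]), array([-0.005,  0.005,  0.015,  0.025,  0.035,  0.045,  0.055,  0.065,
        0.075,  0.085,  0.095,  0.105,  0.115,  0.125,  0.135,  0.145,
        0.155,  0.165,  0.175,  0.185]))
heights stand [3854 2244   81   59  671   88   18   15  124   23   25   35  182  356
    1    0    0    0    0]
(598, 436, 3)
```

View pics/crop1.png

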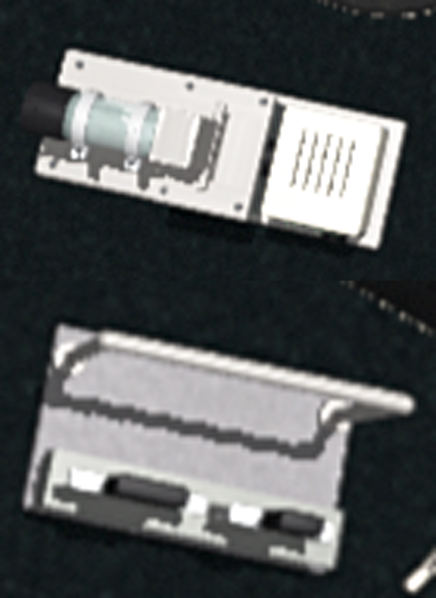

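The grips are the black bars in the stand. The one at crop (150,488) is longer, so it is the wide filter. The shorter one at crop (295,522), stand −y side, is the narrow filter. The blue object behind the stand is the look-alike. The hook's crown measures 28.8 x 35.8 mm at z 0.1625, which fits.

Call:
servo_tool(increments=[5,-4,6,0,0,0,1,10,-8,6,0,0,0,1,15,-12,6,0,0,0,1,20,-16,6,0,0,0,1,25,-20,6,0,0,0,1,30,-23,6,0,0,0,1,33.7,-25.5,6,0,0,0,1,33.7,-25.5,6,0,0,0,1,33.7,-25.5,6,0,0,0,1,33.7,-25.5,6,0,0,0,1], newtons=50)

```text
t: 1.35
eef_pos: [0.4597, 0.2302, 0.2994]
eef_rot: [[-0.969, 0.246, -0.0], [0.246, 0.969, 0.0], [0.0, 0.0, -1.0]]
force: [0.1, 0.4, 0.3]
opening: 1.004
gripper_force: 0.0
```

```bash
cat > m.py <<'E'
from h import *
def rect(P,m,n):
    pts=P[m][:,:2].astype(np.float32)*1000
    if len(pts)<5: print(n,"few");return
    c,s,a=cv2.minAreaRect(pts); print(n,len(pts),np.round(c,1),np.round(s,1),round(a,1),"med z",np.round(np.median(P[m][:,2]),4), "mean",np.round(pts.mean(0),1))
E
python3 - <<'E'
from m import *
z=np.load("top.npz"); im=z["im"]; P=cloud(z["d"],z["K"],z["T"]); v,u=np.mgrid[:400,:640]; Z=P[...,2]
S=(u>382)&(u<490)&(v>208)&(v<282)
rect(P,S&(Z>.12)&(Z<.14)&(P[...,0]>.44),"bar")
D=(im.max(2)<70)&(Z>.1)&S&(P[...,0]<.47)
for i in (0,1): rect(P,D&((P[...,1]>-.225)if i==0 else (P[...,1]<-.225)),"grip%d"%i)
im,d,K,T=grab("wrist"); P=cloud(d,K,T); Z=P[...,2]; save("w1",im); np.savez("w1.npz",im=im,d=d,K=K,T=T)
o=ctrl.get_obs(); print(o["t"],o["eef_pos"])
near=(abs(P[...,0]-.46)<.06)&(abs(P[...,1]-.23)<.06)
rect(P,near&(Z>.155)&(Z<.17),"crown"); rect(P,near&(Z>.114)&(Z<.124),"shoulder"); rect(P,near&(Z>.105)&(Z<.1125),"hood")
E
```

```text
bar 367 [ 485.9 -241.1] [176.6  10.3] 76.2 med z 0.1298 mean [ 485.6 -240.5]
grip0 42 [ 418.4 -180.4] [39.6  6.2] 72.3 med z 0.1168 mean [ 418.4 -178.4]
grip1 43 [ 400.7 -262.3] [23.2  9.4] 75.2 med z 0.1179 mean [ 399.9 -261.6]
1.4 [0.45971435 0.23031995 0.29950116]
crown 1098 [458.7 230.6] [27.8 36.1] 76.4 med z 0.1617 mean [458.  231.1]
shoulder 151 [454.5 214.9] [ 5.4 61.4] 74.7 med z 0.1171 mean [444.8 216.9]
hood 3556 [455.  214.5] [68.  90.4] 76.4 med z 0.109 mean [447.5 210.9]
```

Call:
servo_tool(increments=[-0.1,-0.2,-5,0,0,0,1,-0.1,-0.2,-10,0,0,0,1,-0.1,-0.2,-13,0,0,0,1,-0.1,-0.2,-16,0,0,0,1,-0.1,-0.2,-16,0,0,0,1,-0.1,-0.2,-16,0,0,0,-1,-0.1,-0.2,-16,0,0,0,-1,-0.1,-0.2,-16,0,0,0,-1,-0.1,-0.2,-16,0,0,0,-1,-0.1,-0.2,-16,0,0,0,-1,-0.1,-0.2,-16,0,0,0,-1], newtons=40)

```text
t: 2.78
eef_pos: [0.46, 0.2274, 0.1403]
eef_rot: [[-0.969, 0.247, 0.001], [0.247, 0.969, 0.0], [-0.001, 0.001, -1.0]]
force: [-2.4, -2.1, 10.8]
opening: 0.33
gripper_force: 38.3
```

Call:
servo_tool(increments=[0,0,1,0,0,0,-1,0,0,2.5,0,0,0,-1,0,0,4.5,0,0,0,-1,0,0,7,0,0,0,-1,0,0,10,0,0,0,-1,0,0,11,0,0,0,-1,0,0,11,0,0,0,-1,0,0,11,0,0,0,-1])

```text
t: 3.78
eef_pos: [0.4593, 0.2273, 0.2483]
eef_rot: [[-0.969, 0.247, -0.001], [0.247, 0.969, -0.001], [0.001, -0.001, -1.0]]
force: [-0.3, 1.0, -1.1]
opening: 0.323
gripper_force: 40.5
```

Run:
```python
from m import *
o=ctrl.get_obs(); print(o["t"],o["eef_pos"],o["force"],o["gripper_force"],o["opening"])
im,d,K,T=grab("top"); P=cloud(d,K,T); np.savez("t2.npz",im=im,d=d,K=K,T=T)
im2,d2,K2,T2=grab("side"); np.savez("s2.npz",im=im2,d=d2,K=K2,T=T2)
im3,d3,K3,T3=grab("wrist"); np.savez("w2.npz",im=im3,d=d3,K=K3,T=T3)
c=cv2.resize(im2[120:300,170:330],None,fx=3,fy=3,interpolation=2)
w=cv2.resize(im3,(400,250)); out=np.zeros((540,480+320,3),np.uint8); out[:,:480]=c; out[:200,480:]=cv2.resize(im3,(320,200)); out[200:500,480:]=cv2.resize(im[100:400,150:470],(320,300))
save("v2",out)
```

```text
3.775 [0.45925202 0.22729435 0.24833114] [-0.30099519  0.99341265 -1.05523829] 40.482664704322815 0.32344603203941674
```

View pics/v2.png

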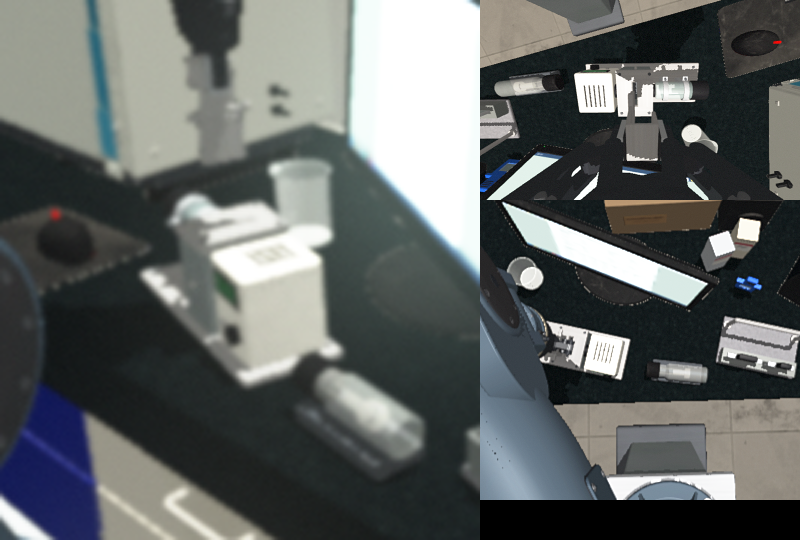

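The side crop shows the slide out of the hood and held upright at (215,120). The bench and spare lamp are undisturbed.

Run:
```python
from m import *
z=np.load("w2.npz"); P=cloud(z["d"],z["K"],z["T"]); Z=P[...,2]
n=(np.hypot(P[...,0]-.459,P[...,1]-.229)<.04)
print(np.histogram(Z[n],bins=np.arange(.1,.32,.01)))
rect(P,n&(Z>.258)&(Z<.28),"crown")
m=n&(Z>.262)&(Z<.28)&(abs(P[...,0]-.459)<.018); q=P[m]; A=np.c_[q[:,:2]-q[:,:2].mean(0),np.ones(len(q))]; print("plane",np.linalg.lstsq(A,q[:,2],rcond=None)[0])
n2=(np.hypot(P[...,0]-.455,P[...,1]-.215)<.08)
rect(P,n2&(Z>.104)&(Z<.114),"hood")
for f in("t2",):
    y=np.load(f+".npz"); P=cloud(y["d"],y["K"],y["T"]);Z=P[...,2]; n2=(np.hypot(P[...,0]-.455,P[...,1]-.215)<.07); rect(P,n2&(Z>.107)&(Z<.114),"hood top cam")
y=np.load("s2.npz"); P=cloud(y["d"],y["K"],y["T"]);Z=P[...,2]; n=(np.hypot(P[...,0]-.459,P[...,1]-.229)<.05)&(Z<.225)&(Z>.14)
q=P[n]; print("blade low",q[:,2].min()); 
for a in np.arange(.145,.225,.01):
    s=n&(Z>a)&(Z<a+.01); rect(P,s,"%.3f"%a) if s.sum()>5 else None
```

```text
(array([3246,  249,    0,    0,    0,    0,    0,   39,   48,   36,   35,
         53,  388,   84,  336,  644, 2346, 4328, 1785, 4656, 1477]), array([0.1 , 0.11, 0.12, 0.13, 0.14, 0.15, 0.16, 0.17, 0.18, 0.19, 0.2 ,
       0.21, 0.22, 0.23, 0.24, 0.25, 0.26, 0.27, 0.28, 0.29, 0.3 , 0.31]))
crown 6809 [454.8 226.7] [49.6 45.4] 40.5 med z 0.2703 mean [454.6 228.8]
plane [ 0.01622405 -0.01896872  0.27085607]
hood 5915 [452.3 203.8] [135.9  90.7] 75.7 med z 0.1089 mean [449.6 214. ]
hood top cam 806 [452.7 196.3] [102.3  89.9] 76.1 med z 0.11 mean [454.5 205.2]
blade low 0.17291543173032886
0.165 9 [453.3 210.8] [ 5.4 42.2] 70.9 med z 0.1739 mean [450.8 211.5]
0.175 53 [453.6 210.4] [10.3 44.9] 74.5 med z 0.1798 mean [453.3 210.3]
0.185 50 [453.1 210.8] [ 6.9 43.8] 77.7 med z 0.1901 mean [451.5 210.7]
0.195 54 [452.6 209.9] [ 8. 42.] 79.5 med z 0.1999 mean [453.5 210.5]
0.205 54 [453.1 210.3] [ 9.2 44.6] 71.8 med z 0.2103 mean [452.7 211. ]
0.215 71 [453.4 211.5] [ 9.3 60.1] 75.8 med z 0.2203 mean [451.6 211.4]
```

Run:
```python
from m import *
print(np.round(viewer.calibration("wrist")["tool_from_camera"],3).tolist())
z=np.load("t2.npz"); P=cloud(z["d"],z["K"],z["T"]); Z=P[...,2]
z=np.load("top.npz"); P=cloud(z["d"],z["K"],z["T"]); Z=P[...,2]
for lo,hi in((-.15,-.05),(-.05,.1),(-.2,-.15),(-.25,-.2),(-.32,-.25),(-.4,-.32)):
    m=(P[...,1]>lo)&(P[...,1]<hi)&(Z>.14)&(P[...,0]>.3); q=P[m]; i=q[:,0].argmin() if len(q) else None; print(lo,hi,len(q), q[i] if i is not None else "")
```

```text
[[0.001, -0.955, -0.297, 0.077], [1.0, 0.001, -0.0, 0.0], [0.0, -0.297, 0.955, -0.134], [0.0, 0.0, 0.0, 1.0]]
-0.15 -0.05 4939 [ 0.5409021  -0.07032437  0.14791979]
-0.05 0.1 11443 [ 0.55131303 -0.04962554  0.14057284]
-0.2 -0.15 3056 [ 0.65332286 -0.15122912  0.15374741]
-0.25 -0.2 2677 [ 0.6741577  -0.2071496   0.15538815]
-0.32 -0.25 3798 [ 0.55667796 -0.31892596  0.34695881]
-0.4 -0.32 10057 [ 0.50347958 -0.39924987  0.31403327]
```

Call:
servo_tool(increments=[-4,-2,1,0,0,8,-1,-8,-6,1,0,0,18,-1,-8,-11,1,0,0,28,-1,-8,-16,1,0,0,38,-1,-8,-21,1,0,0,48,-1,-8,-26,1,0,0,58,-1,-8,-31,1,0,0,68,-1,-8,-36,1,0,0,78,-1,-7,-41,1,0,0,88,-1,-4,-44.4,1,0,0,90.5,-1,-4,-44.4,1,0,0,90.5,-1,-4,-44.4,1,0,0,90.5,-1])

```text
t: 5.42
eef_pos: [0.4192, -0.2163, 0.2588]
eef_rot: [[-0.24, -0.971, -0.001], [-0.971, 0.24, 0.001], [-0.0, 0.001, -1.0]]
force: [-0.0, 0.2, -1.2]
opening: 0.322
gripper_force: 40.8
```

Call:
servo_tool(increments=[3,0,0,0,0,0,-1,6,0,0,0,0,0,-1,7.2,0,0,0,0,0,-1,7.2,0,0,0,0,0,-1,7.2,0,0,0,0,0,-1,7.2,0,0,0,0,0,-1])

```text
t: 6.18
eef_pos: [0.491, -0.2165, 0.2596]
eef_rot: [[-0.239, -0.971, 0.0], [-0.971, 0.239, -0.0], [0.0, -0.0, -1.0]]
force: [0.2, -0.8, 0.2]
opening: 0.319
gripper_force: 40.8
```

Run:
```python
from m import *
o=ctrl.get_obs(); print(o["t"],o["eef_pos"],o["eef_rot"][:,1],o["force"])
im,d,K,T=grab("wrist"); P=cloud(d,K,T); Z=P[...,2]; np.savez("w3.npz",im=im,d=d,K=K,T=T); 
ims,ds,Ks,Ts=grab("side"); np.savez("s3.npz",im=ims,d=ds,K=Ks,T=Ts)
n=(abs(P[...,0]-.486)<.06)&(abs(P[...,1]+.24)<.12)
rect(P,n&(Z>.12)&(Z<.137),"bar wrist")
Q=cloud(ds,Ks,Ts); Zq=Q[...,2]; n=(abs(Q[...,0]-.486)<.05)&(abs(Q[...,1]+.24)<.12)
rect(Q,n&(Zq>.122)&(Zq<.137),"bar side")
n=(np.hypot(Q[...,0]-.49,Q[...,1]+.217)<.05)
for a in np.arange(.18,.26,.01): rect(Q,n&(Zq>a)&(Zq<a+.01),"sl %.2f"%a)
out=np.vstack([cv2.resize(im,(480,300)),cv2.resize(ims[180:330,280:520],(480,300))]); save("v3",out)
```

```text
6.175 [ 0.49096097 -0.2165356   0.25964805] [-9.70976266e-01  2.39175656e-01 -3.10947044e-04] [ 0.23842126 -0.81718506  0.16564107]
bar wrist 2397 [ 489.  -266.2] [ 81.  201.5] 12.3 med z 0.1282 mean [ 487.8 -261.6]
bar side 279 [ 485.1 -264.3] [ 70.7 203.4] 9.4 med z 0.1276 mean [ 481.3 -254.8]
sl 0.18 31 [ 500.5 -222.5] [43.7  3.6] 79.6 med z 0.1873 mean [ 500.4 -223.2]
sl 0.19 65 [ 500.3 -221.9] [45.5  5.6] 79.9 med z 0.1945 mean [ 500.  -223.8]
sl 0.20 60 [ 499.7 -222.9] [42.6  5.9] 81.0 med z 0.2049 mean [ 499.6 -225.3]
sl 0.21 65 [ 502.3 -222.8] [44.6  8. ] 75.7 med z 0.2152 mean [ 500.1 -225. ]
sl 0.22 58 [ 501.5 -223.9] [57.1  7.3] 76.5 med z 0.2252 mean [ 499.7 -224.2]
sl 0.23 83 [ 500.5 -222.4] [62.   6.4] 77.3 med z 0.234 mean [ 499.  -227.2]
sl 0.24 36 [ 499.9 -228.5] [25.   5.4] 80.2 med z 0.2464 mean [ 498.9 -229.2]
sl 0.25 80 [ 482.9 -221.9] [28.6 41.3] 74.6 med z 0.2552 mean [ 484.9 -225.7]
sl 0.26 109 [ 488.7 -225.8] [25.8 56.3] 76.1 med z 0.2649 mean [ 481.6 -224.7]
```

View pics/v3.png

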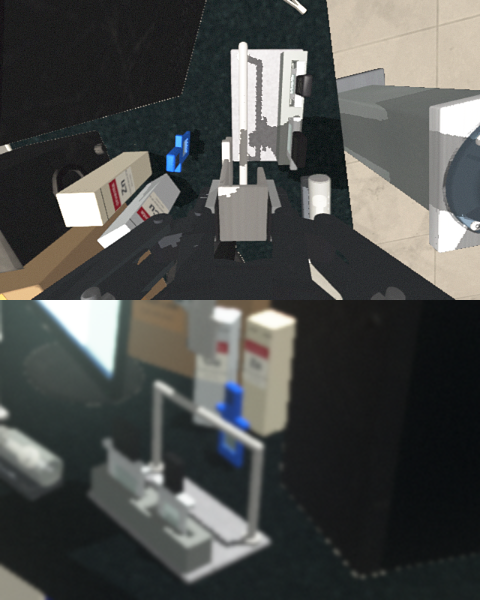

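Run:
```python
from m import *
ex=np.array([.971,-.239]); ey=np.array([.239,.971])
for f in("w3","s3","top"):
    z=np.load(f+".npz"); P=cloud(z["d"],z["K"],z["T"]); Z=P[...,2]; a=P[...,:2]@ex; b=P[...,:2]@ey
    m=(Z>.12)&(Z<.137)&(a>.505)&(a<.555)&(b>-.2)&(b<-.04)
    A=a[m];B=b[m]; print(f,m.sum(),"a pct",np.round(np.percentile(A,[3,50,97]),4),"b",np.round(np.percentile(B,[1,99]),4),"zmax",np.round(np.percentile(Z[m],97),4), "slope",np.polyfit(B,A,1)[0])
    if f=="w3":
        m=(Z>.27)&(Z<.29)&(abs(a-.5285)<.02)&(b<-.07)&(b>-.12); print("crown a",np.percentile(a[m],[2,50,98]),"b",np.percentile(b[m],[2,98]),np.median(Z[m]))
print("tcp b",np.array([.491,-.2165])@ey)
```

```text
w3 2019 a pct [0.5227 0.5273 0.5323] b [-0.1987 -0.0426] zmax 0.1299 slope -0.003698866496320058
crown a [0.51075335 0.52790005 0.54568108] b [-0.11146702 -0.07703679] 0.28152166412996077
s3 254 a pct [0.5223 0.5247 0.5304] b [-0.198  -0.0427] zmax 0.1303 slope -0.0026923481994560235
top 330 a pct [0.5246 0.5288 0.5338] b [-0.1975 -0.0418] zmax 0.1332 slope -0.002182186924994876
tcp b -0.09287250000000001
```

The wrist and side views show the slide centred over the bar, with the hook's a-coordinate at 0.528 and the bar's at 0.5275. Lowering now.

Call:
servo_tool(increments=[-0.05,0,-3,0,0,0,-1,-0.05,0,-6,0,0,0,-1,-0.05,0,-8,0,0,0,-1,-0.05,0,-10,0,0,0,-1,-0.05,0,-12,0,0,0,-1,-0.05,0,-13.5,0,0,0,-1,-0.05,0,-14.4,0,0,0,-1,-0.05,0,-14.4,0,0,0,-1,-0.05,0,-14.4,0,0,0,-1])

```text
t: 7.4
eef_pos: [0.4914, -0.2167, 0.1159]
eef_rot: [[-0.239, -0.971, 0.001], [-0.971, 0.239, -0.0], [0.0, -0.001, -1.0]]
force: [1.0, 0.1, -0.2]
opening: 0.321
gripper_force: 40.7
```

Call:
servo_tool(increments=[0,0,-0.15,0,0,0,-1,0,0,-0.25,0,0,0,-1,0,0,-0.25,0,0,0,-1])

```text
t: 7.78
eef_pos: [0.4911, -0.2165, 0.1128]
eef_rot: [[-0.239, -0.971, 0.0], [-0.971, 0.239, 0.0], [-0.0, 0.0, -1.0]]
force: [-0.1, 0.3, -0.6]
opening: 0.325
gripper_force: 40.7
```

Call:
servo_tool(increments=[0,0,-0.15,0,0,0,-1,0,0,-0.15,0,0,0,-1])

```text
t: 8.02
eef_pos: [0.4911, -0.2165, 0.1112]
eef_rot: [[-0.239, -0.971, -0.0], [-0.971, 0.239, -0.0], [0.0, 0.0, -1.0]]
force: [-0.2, 0.5, 0.1]
opening: 0.318
gripper_force: 40.8
```

Call:
servo_tool(increments=[0,0,-0.1,0,0,0,-1,0,0,-0.1,0,0,0,-1])

```text
t: 8.28
eef_pos: [0.4912, -0.2166, 0.111]
eef_rot: [[-0.239, -0.971, 0.001], [-0.971, 0.239, -0.0], [0.0, -0.001, -1.0]]
force: [-4.4, 1.9, 10.6]
opening: 0.321
gripper_force: 42.4
```

Call:
servo_tool(increments=[0,0,0.1,0,0,0,0,0,0,0.1,0,0,0,0.4,0,0,0.1,0,0,0,0.4,0,0,0.1,0,0,0,0.4,0,0,0.1,0,0,0,0.4,0,0,3,0,0,0,0.4,0,0,7,0,0,0,0.4,0,0,12,0,0,0,0.4,0,0,15,0,0,0,0.4,0,0,15,0,0,0,0.4])

```text
t: 9.52
eef_pos: [0.4921, -0.217, 0.2625]
eef_rot: [[-0.239, -0.971, 0.004], [-0.971, 0.239, -0.002], [0.001, -0.004, -1.0]]
force: [0.2, 0.2, -1.0]
opening: 0.704
gripper_force: 0.0
```

Run:
```python
from m import *
ex=np.array([.971,-.239]); ey=np.array([.239,.971])
o=ctrl.get_obs(); print(o["t"],o["eef_pos"],o["force"],o["opening"])
im,d,K,T=grab("wrist"); np.savez("w4.npz",im=im,d=d,K=K,T=T)
ims,ds,Ks,Ts=grab("side"); np.savez("s4.npz",im=ims,d=ds,K=Ks,T=Ts)
P=cloud(d,K,T); Z=P[...,2]; a=P[...,:2]@ex; b=P[...,:2]@ey
m=(Z>.1315)&(Z<.15)&(abs(a-.528)<.04)&(b<-.05)&(b>-.14); print("crown a",np.percentile(a[m],[2,50,98]),"b",np.percentile(b[m],[2,98]),np.percentile(Z[m],[5,50,95]))
g=(im.max(2)<75)&(Z>.1)&(Z<.13)&(abs(a-.452)<.03); 
for lo,hi in((-.21,-.125),(-.12,-.02)):
    k=g&(b>lo)&(b<hi); 
    if k.sum()>5: print("grip",k.sum(),"a",np.percentile(a[k],[3,50,97]),"b",np.percentile(b[k],[3,50,97]),np.percentile(Z[k],[5,50,95]))
out=np.vstack([cv2.resize(im,(480,300)),cv2.resize(ims[180:330,280:520],(480,300))]); save("v4",out)
```

```text
9.525 [ 0.49208577 -0.21697053  0.26246881] [ 0.21911853  0.15729999 -1.04041179] 0.7041789876824969
crown a [0.51437093 0.52357008 0.5352535 ] b [-0.11114654 -0.07663901] [0.13173691 0.13411715 0.13668721]
grip 331 a [0.44659582 0.45632637 0.45837245] b [-0.17222061 -0.15944283 -0.14802758] [0.10322109 0.11627592 0.11867027]
grip 665 a [0.44662899 0.45383608 0.45806652] b [-0.09684048 -0.07907656 -0.05833675] [0.10316329 0.11723274 0.1190195 ]
```

View pics/v4.png

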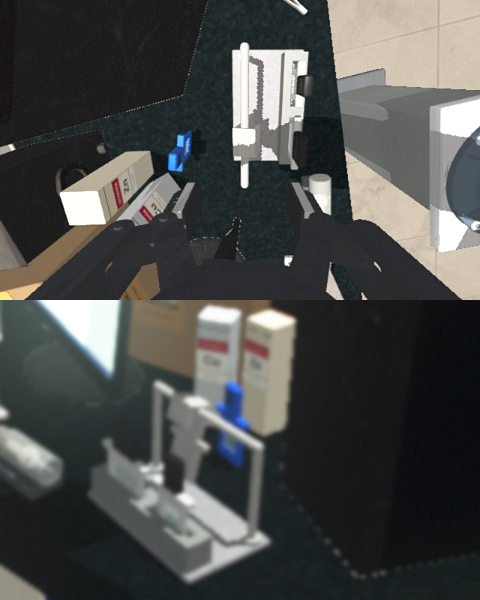

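The slide hangs on the bar at side crop (188,405), free of the fingers. The narrow filter's grip is the short black one at wrist (307,85). It is 24–26 mm wide, against about 40 mm for the wide one at (300,150).

Call:
servo_tool(increments=[-3,-1.5,0,0,0,0,0.4,-6,-3,0,0,0,0,0.4,-9.1,-4.6,0,0,0,0,0.4,-9.1,-4.6,-4,0,0,0,0.4,-9.1,-4.6,-9,0,0,0,0.4,-9.1,-4.6,-13,0,0,0,0.4,-9.1,-4.6,-16.9,0,0,0,0.4,-9.1,-4.6,-16.9,0,0,0,0.4,-9.1,-4.6,-16.9,0,0,0,0.4], newtons=60)

```text
t: 10.75
eef_pos: [0.4003, -0.2627, 0.0922]
eef_rot: [[-0.239, -0.971, 0.0], [-0.971, 0.239, -0.0], [0.0, -0.0, -1.0]]
force: [1.1, -0.3, 0.6]
opening: 0.699
gripper_force: 0.0
```

Call:
servo_tool(increments=[0,0,0,0,0,0,-0.5,0,0,0,0,0,0,-1,0,0,0,0,0,0,-1,0,0,0,0,0,0,-1,0,0,0,0,0,0,-1,0,0,0,0,0,0,-1])

```text
t: 11.5
eef_pos: [0.4007, -0.2629, 0.0921]
eef_rot: [[-0.239, -0.971, 0.001], [-0.971, 0.239, -0.001], [0.0, -0.002, -1.0]]
force: [0.9, -0.3, 6.6]
opening: 0.129
gripper_force: 59.1
```

Call:
servo_tool(increments=[0,0,1,0,0,0,-1,0,0,2.5,0,0,0,-1,0,0,4.5,0,0,0,-1,0,0,7,0,0,0,-1,0,0,10,0,0,0,-1,0,0,13,0,0,0,-1,0,0,15,0,0,0,-1,0,0,15,0,0,0,-1,0,0,15,0,0,0,-1])

```text
t: 12.62
eef_pos: [0.3998, -0.2624, 0.2409]
eef_rot: [[-0.239, -0.971, -0.001], [-0.971, 0.239, 0.0], [-0.0, 0.001, -1.0]]
force: [-0.4, 0.5, -0.2]
opening: 0.132
gripper_force: 59.1
```

Call:
servo_tool(increments=[-2,4,0,0,0,-8,-1,-2,9,0,0,0,-18,-1,-2,14,0,0,0,-28,-1,-2,19,0,0,0,-38,-1,-2,24,0,0,0,-48,-1,-2,29,0,0,0,-58,-1,-2,34,0,0,0,-68,-1,-1,39,0,0,0,-78,-1,0,43,0,0,0,-88,-1,1,46,0,0,0,-90,-1,1,46,0,0,0,-90,-1,1,46,0,0,0,-90,-1])

```text
t: 14.12
eef_pos: [0.4095, 0.197, 0.2407]
eef_rot: [[-0.972, 0.237, -0.001], [0.237, 0.972, -0.001], [0.001, -0.001, -1.0]]
force: [0.0, -0.1, -1.3]
opening: 0.13
gripper_force: 59.1
```

Run:
```python
from m import *
o=ctrl.get_obs(); print(o["t"],o["eef_pos"],o["eef_rot"].tolist(),o["force"],o["opening"])
for n in("wrist","top","side"):
    im,d,K,T=grab(n); np.savez(n[0]+"5.npz",im=im,d=d,K=K,T=T)
    if n=="wrist": iw=im
    if n=="side": out=np.vstack([cv2.resize(iw,(480,300)),cv2.resize(im[120:300,170:458],(480,300))]); save("v5",out)
    P=cloud(d,K,T); Z=P[...,2]; ex=np.array([.971,-.239]); ey=np.array([.239,.971]); a=P[...,:2]@ex; b=P[...,:2]@ey
    c=np.array([.455,.215]); a0,b0=c@ex,c@ey
    m=(Z>.1065)&(Z<.1135)&(abs(a-a0)<.06)&(abs(b-b0)<.055); print(n,m.sum(),"hood a",np.percentile(a[m]-a0,[1,99]),"b",np.percentile(b[m]-b0,[1,99]))
    h=(Z<.1)&(abs(a-a0)<.03)&(abs(b-b0)<.012); print(" hole",h.sum(), (np.percentile(a[h]-a0,[2,98]),np.percentile(b[h]-b0,[2,98])) if h.sum()>5 else "")
    if n!="wrist":
        pass
    q=(np.hypot(P[...,0]-o["eef_pos"][0],P[...,1]-o["eef_pos"][1])<.05)&(Z<.225)&(Z>.15)
    if q.sum()>5: print(" filter a",np.percentile(a[q],[2,50,98]),"b",np.percentile(b[q],[2,50,98]),"z",np.percentile(Z[q],[1,99]))
p=o["eef_pos"][:2]; print("tcp ab",p@ex,p@ey,"a0b0",a0,b0)
```

```text
14.125 [0.40954231 0.19696676 0.24065261] [[-0.9715051824780615, 0.23701446768617282, -0.0013500095216061815], [0.23701572582550157, 0.9715054313760338, -0.0008616950022412375], [0.0011073074003857234, -0.0011571146470276406, -0.9999987174771847]] [ 0.01893602 -0.07314737 -1.27834933] 0.1301676132052745
wrist 3588 hood a [-0.04504174  0.04206837] b [-0.02147149  0.03317065]
 hole 189 (array([-0.0094253 ,  0.02371805]), array([0.0001437, 0.0079038]))
 filter a [0.31865896 0.32674159 0.3275043 ] b [0.28442738 0.28894681 0.29322924] z [0.16251726 0.2249499 ]
top 733 hood a [-0.02942347  0.04659314] b [-0.04875423  0.03192897]
 hole 32 (array([-0.01124176,  0.02450698]), array([0.00427414, 0.00842757]))
 filter a [0.35821626 0.36736786 0.37310913] b [0.28406982 0.28539536 0.28767036] z [0.16422592 0.21968639]
side 309 hood a [-0.04497169  0.04457865] b [-0.03832945  0.03152205]
 hole 0 
 filter a [0.32738452 0.34852184 0.37189231] b [0.28109352 0.2850111  0.28939749] z [0.16342689 0.22450444]
tcp ab 0.35059053074695035 0.2891353382641217 a0b0 0.39042 0.31750999999999996
```

View pics/v5.png

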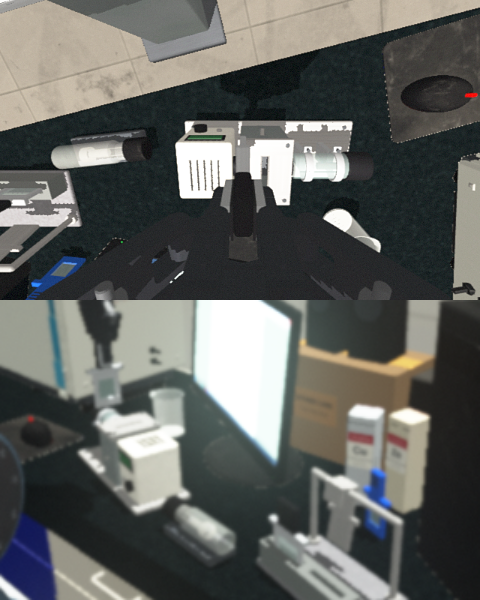

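Run:
```python
from m import *
ex=np.array([.971,-.239]); ey=np.array([.239,.971]); a0,b0=.39042,.31751
for n in("w5","t5","top"):
    z=np.load(n+".npz"); im,d,K,T=z["im"],z["d"],z["K"],z["T"]
    v,u=np.mgrid[:400,:640]; r=np.stack([(u-K[0,2])/K[0,0],(v-K[1,2])/K[1,1],np.ones_like(d)],-1)@T[:3,:3].T
    P=r*d[...,None]+T[:3,3]; Z=P[...,2]
    X=T[:3,3]+r*((.110-T[2,3])/r[...,2])[...,None]; a=X[...,:2]@ex-a0; b=X[...,:2]@ey-b0
    h=(abs(a)<.026)&(abs(b)<.012)&(Z<.105)&(d>0)
    print(n,h.sum(),(np.round(1e3*np.percentile(a[h],[2,98]),1),np.round(1e3*np.percentile(b[h],[2,50,98]),1)) if h.sum()>5 else "")
    g=(abs(a)<.026)&(abs(b)<.014)
    if n=="w5":
        gray=im.mean(2)
        for lo in range(-12,13,1):
            s=g&(b*1e3>=lo)&(b*1e3<lo+1)&(a>0.005)&(a<.02); print(lo,s.sum(),np.round(gray[s].mean()),np.round(Z[s].mean(),3))
        np.set_printoptions(linewidth=150)
        for lo in range(14,32,1):
            s=(a*1e3>=lo)&(a*1e3<lo+1)&(abs(b)<.003); print(lo,np.round(gray[s].mean()),np.round(Z[s].mean(),3),end=" | ")
        for lo in range(-32,-8,1):
            s=(a*1e3>=lo)&(a*1e3<lo+1)&(abs(b)<.003); print(lo,np.round(gray[s].mean()),np.round(Z[s].mean(),3),end=" | ")
```

```text
w5 304 (array([-23.4,  14.7]), array([-4.4, -0.7,  2.8]))
-12 14 143.0 0.223
-11 14 141.0 0.223
-10 14 141.0 0.223
-9 14 142.0 0.223
-8 14 141.0 0.223
-7 14 140.0 0.223
-6 14 139.0 0.232
-5 14 128.0 0.188
-4 14 108.0 0.12
-3 14 91.0 0.098
-2 14 85.0 0.097
-1 14 83.0 0.097
0 14 84.0 0.097
1 14 83.0 0.097
2 14 87.0 0.104
3 15 150.0 0.133
4 15 197.0 0.134
5 15 215.0 0.126
6 15 236.0 0.118
7 14 248.0 0.118
8 15 252.0 0.109
9 15 251.0 0.109
10 15 251.0 0.127
11 14 250.0 0.109
12 15 251.0 0.109
14 98.0 0.075 | 15 96.0 0.077 | 16 69.0 0.238 | 17 43.0 0.239 | 18 47.0 0.24 | 19 nan nan | 20 49.0 0.241 | 21 52.0 0.243 | 22 57.0 0.244 | 23 58.0 0.245 | 24 59.0 0.247 | 25 61.0 0.247 | 26 67.0 0.248 | 27 68.0 0.251 | 28 68.0 0.251 | 29 74.0 0.252 | 30 83.0 0.254 | 31 nan nan | -32 254.0 0.109 | -31 254.0 0.109 | -30 253.0 0.109 | -29 253.0 0.109 | -28 253.0 0.109 | -27 254.0 0.109 | -26 252.0 0.109 | -25 219.0 0.107 | -24 144.0 0.066 | -23 143.0 0.06 | -22 145.0 0.059 | -21 135.0 0.058 | -20 134.0 0.059 | -19 134.0 0.059 | -18 134.0 0.059 | -17 136.0 0.066 | -16 147.0 0.066 | -15 148.0 0.066 | -14 122.0 0.066 | -13 120.0 0.065 | -12 136.0 0.065 | -11 135.0 0.066 | -10 123.0 0.066 | -9 90.0 0.066 | t5 56 (array([-10.3,  23.6]), array([-5.4, -1.9,  1.6]))
top 2 <stdin>:17: RuntimeWarning: Mean of empty slice.
  ret = ret.dtype.type(ret / rcount)
```

Call:
servo_tool(increments=[2,0.8,0,0,0,0,-1,4.5,1.7,0,0,0,0,-1,4.5,1.7,-2,0,0,0,-1,4.5,1.7,-4,0,0,0,-1,4.5,1.7,-4,0,0,0,-1,4.5,1.7,-4,0,0,0,-1])

```text
t: 15.02
eef_pos: [0.4553, 0.2142, 0.2022]
eef_rot: [[-0.971, 0.239, 0.001], [0.239, 0.971, 0.0], [-0.001, 0.001, -1.0]]
force: [1.0, -1.4, -0.0]
opening: 0.135
gripper_force: 59.1
```

Run:
```python
from m import *
o=ctrl.get_obs(); ex=np.array([.971,-.239]); ey=np.array([.239,.971]); p=o["eef_pos"]; print(o["t"],p,p[:2]@ex,p[:2]@ey,o["force"])
im,d,K,T=grab("wrist"); np.savez("w6.npz",im=im,d=d,K=K,T=T)
ims,ds,Ks,Ts=grab("side"); np.savez("s6.npz",im=ims,d=ds,K=Ks,T=Ts)
P=cloud(d,K,T); Z=P[...,2]; a=P[...,:2]@ex; b=P[...,:2]@ey
for lo in np.arange(.12,.2,.01):
    m=(Z>lo)&(Z<lo+.01)&(abs(a-.39)<.04)&(abs(b-.317)<.012)
    if m.sum()>5: print(round(lo,3),m.sum(),"a",np.percentile(a[m],[2,98]),"b",np.percentile(b[m],[2,98]))
X0=T[:3,3]; R=np.linalg.inv(T)
def px(a,b,z): q=R[:3,:3]@np.array([*(a*ex+b*ey),z])+R[:3,3]; return K[:2,:2]@(q[:2]/q[2])+K[:2,2]
u,v=px(.37,.317,.115).astype(int); print(u,v)
y0,x0=max(v-60,0),u-75
w=cv2.resize(im[y0:y0+100,x0:x0+150],(780,520),interpolation=cv2.INTER_CUBIC); save("v6",w); print(x0,y0)
```

```text
15.025 [0.45533661 0.21419802 0.20220697] 0.39093851940876767 0.31681172443115124 [ 1.03406653 -1.38397877 -0.01024761]
0.12 17 a [0.36698342 0.36811946] b [0.31410682 0.3193921 ]
0.13 34 a [0.36700605 0.36798296] b [0.31399608 0.31955112]
0.14 34 a [0.36705442 0.36766478] b [0.31411391 0.31943574]
0.15 18 a [0.36690897 0.36751451] b [0.31445039 0.31934391]
0.18 649 a [0.35913015 0.37676142] b [0.31211052 0.32157839]
0.19 267 a [0.36226557 0.37951128] b [0.30600396 0.32820147]
0.2 453 a [0.37590228 0.37954741] b [0.3054612  0.32845625]
323 181
248 121
```

View pics/v6.png

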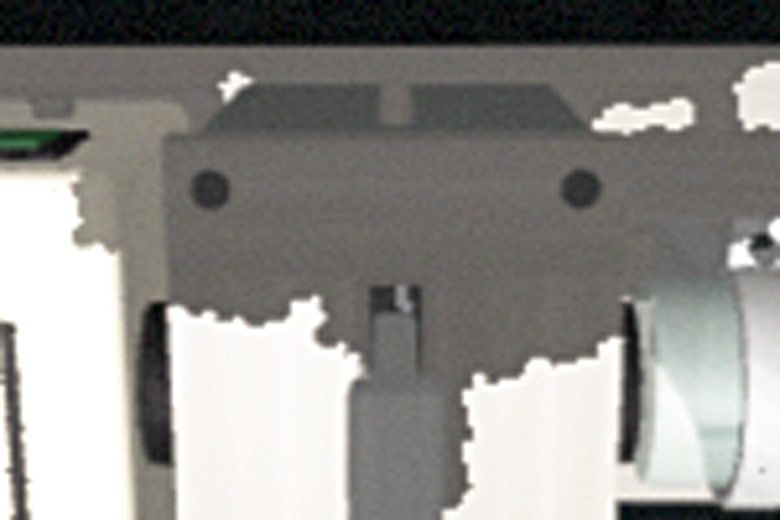

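The crop shows the slot at columns 370–422 with its near end at row 285. The blade is at columns 375–415, so it is centred across the slot. I'll check the other direction.

Run:
```python
from m import *
ex=np.array([.971,-.239]); ey=np.array([.239,.971])
z=np.load("w6.npz"); im,d,K,T=z["im"],z["d"],z["K"],z["T"]
def ab(u,v,h):
    r=T[:3,:3]@np.array([(u-K[0,2])/K[0,0],(v-K[1,2])/K[1,1],1]); X=T[:3,3]+r*((h-T[2,3])/r[2]); return X[:2]@ex,X[:2]@ey
for c,r in((370,285),(422,285),(396,285)): print(ab(248+c/5.2,121+r/5.2,.11))
print("blade foot",[ab(248+c/5.2,121+312/5.2,.1238) for c in(375,415)])
print("hood corners",[ab(248+c/5.2,121+r/5.2,.11) for c,r in((168,135),(625,135))])
x=int(248+396/5.2); print([(v,int(im[v,x-1:x+2].mean()),round(float(d[v,x]),3),round(float(ab(x,v,.11)[0]),4)) for v in range(170,186)])
```

```text
(np.float64(0.36692775064206357), np.float64(0.31373329921717297))
(np.float64(0.3669238115244198), np.float64(0.3214425874814631))
(np.float64(0.36692578109324037), np.float64(0.317587923780714))
blade foot [(np.float64(0.3675606275767571), np.float64(0.3146273698514367)), (np.float64(0.36755779798334853), np.float64(0.3202246759066955))]
hood corners [(np.float64(0.34481010709158466), np.float64(0.2847284729921532)), (np.float64(0.34477455638109034), np.float64(0.35055002438348576))]
[(170, 101, 0.231, 0.3624), (171, 101, 0.232, 0.3631), (172, 99, 0.232, 0.3639), (173, 100, 0.231, 0.3647), (174, 98, 0.231, 0.3655), (175, 98, 0.234, 0.3663), (176, 107, 0.284, 0.3671), (177, 108, 0.283, 0.3679), (178, 109, 0.285, 0.3687), (179, 104, 0.285, 0.3695), (180, 79, 0.285, 0.3703), (181, 95, 0.218, 0.371), (182, 111, 0.214, 0.3718), (183, 108, 0.212, 0.3726), (184, 107, 0.21, 0.3735), (185, 109, 0.207, 0.3743)]
```

Call:
servo_tool(increments=[0.05,0,-0.5,0,0,0,-1,0.05,0,-1,0,0,0,-1,0.05,0,-1.4,0,0,0,-1,0.05,0,-1.8,0,0,0,-1,0.05,0,-2.2,0,0,0,-1,0.05,0,-2.2,0,0,0,-1])

```text
t: 15.88
eef_pos: [0.4555, 0.2144, 0.179]
eef_rot: [[-0.971, 0.239, -0.0], [0.239, 0.971, -0.0], [0.0, -0.0, -1.0]]
force: [1.1, 0.2, -0.3]
opening: 0.13
gripper_force: 59.1
```

Call:
servo_tool(increments=[0,0,-0.7,0,0,0,-1,0,0,-1.4,0,0,0,-1,0,0,-2.1,0,0,0,-1,0,0,-2.8,0,0,0,-1,0,0,-3.5,0,0,0,-1,0,0,-4,0,0,0,-1,0,0,-4.3,0,0,0,-1,0,0,-4.3,0,0,0,-1])

```text
t: 16.88
eef_pos: [0.4556, 0.2144, 0.1363]
eef_rot: [[-0.971, 0.239, 0.0], [0.239, 0.971, -0.0], [-0.0, -0.0, -1.0]]
force: [0.3, -1.7, 1.6]
opening: 0.13
gripper_force: 59.5
```

Call:
servo_tool(increments=[0,0,-0.2,0,0,0,-1,0,0,-0.4,0,0,0,-1,0,0,-0.5,0,0,0,-1,0,0,-0.5,0,0,0,-1])

```text
t: 17.38
eef_pos: [0.4556, 0.2145, 0.1313]
eef_rot: [[-0.971, 0.239, 0.0], [0.239, 0.971, 0.0], [-0.0, 0.0, -1.0]]
force: [0.7, 0.2, 2.6]
opening: 0.131
gripper_force: 59.8
```

Call:
servo_tool(increments=[0,0,-0.15,0,0,0,-1,0,0,-0.2,0,0,0,-1,0,0,-0.2,0,0,0,-1])

```text
t: 17.75
eef_pos: [0.4557, 0.2145, 0.13]
eef_rot: [[-0.971, 0.239, 0.001], [0.239, 0.971, 0.0], [-0.001, 0.001, -1.0]]
force: [-3.4, -3.2, 16.1]
opening: 0.127
gripper_force: 61.8
```

Force rose to 16 N against about 5 N from the spring, so the shoulders are on the hood. I'll take one last check.

Run:
```python
from m import *
ex=np.array([.971,-.239]); ey=np.array([.239,.971])
im,d,K,T=grab("wrist"); ims,ds,Ks,Ts=grab("side")
P=cloud(d,K,T); Z=P[...,2]; a=P[...,:2]@ex; b=P[...,:2]@ey
m=(abs(a-.364)<.008)&(abs(b-.3175)<.004)&(Z>.105)&(Z<.13); print("shoulder top z",np.percentile(Z[m],[10,50,90]) if m.sum() else None)
P=cloud(ds,Ks,Ts); Z=P[...,2]; a=P[...,:2]@ex; b=P[...,:2]@ey
m=(Z>.1315)&(Z<.15)&(abs(a-.528)<.04)&(b<-.05)&(b>-.14); print("crown",m.sum(),np.percentile(a[m],[2,98]),np.percentile(Z[m],[5,95]))
save("v7",np.vstack([cv2.resize(im[100:225,220:420],(480,300)),cv2.resize(ims[120:300,170:458],(480,300))]))
o=ctrl.get_obs(); print(o["t"],o["force"],o["gripper_force"])
```

```text
shoulder top z [0.10905561 0.11656655 0.1175051 ]
crown 88 [0.51341531 0.54038104] [0.13171517 0.13607598]
17.85 [-4.17111213 -2.40166581 15.65543066] 61.847476959228516
```

View pics/v7.png

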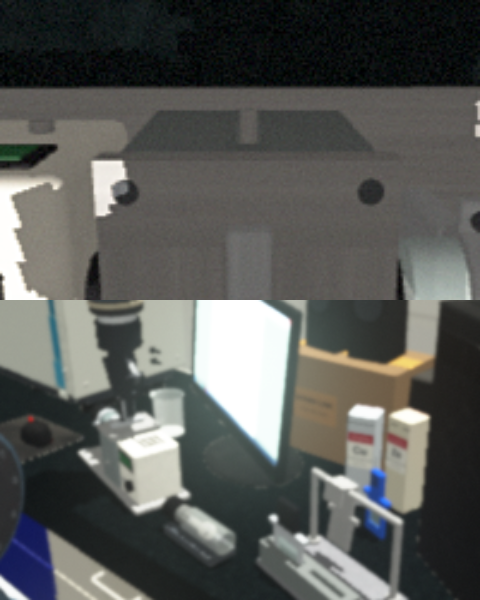

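The shoulder sits flat on the hood at wrist crop (250,265), with its top at about 0.117–0.118 m as expected. The slide still hangs on the bar at side crop (342,485).

```bash
python3 -c "
from plant import workorder
print(workorder.sign_off())"
```

```text
the job is handed in; nothing more can be done
None
```

The dark slide hangs free on the bar, and the narrow filter is pressed home in the slot and still gripped. I handed the job in at about 18 s; no verdict came back.

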